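Hold the air manifold's vent open with its key

TASK

The hose is off the hosel press's air manifold, and the air trapped inside has to be let out. Take the red vent key by its blade and draw it straight up out of the key rack, turn it so that its flat-sided socket matches the flat of the vent spindle on the manifold, and push it fully home on the spindle. Then press the spindle well down against its spring (it vents from half of its 10 mm travel) and finish while still gripping the key and holding the spindle down; leave the other two keys and the things lying around where they are.

Things in the scene. Friction and masses are not known exactly. Their poses are not given: they have to be found in the camera images.
- vent_key: Upright in a rack slot, 110 g: steel barrel 28 mm across, 34 mm high, with a flat red blade above, 6 mm thick (key's x), 46 wide (y), 34 to 84 mm above the foot. Origin: centre of the foot, z up. In the foot a D-socket 22 mm deep: bore 19.8 mm across, flat 4.4 mm from the axis on the -x side, which a white line down blade and barrel marks. In the rack that side faces the rack's -x.
- regulator_key: Bystander: key of the same size with a blue blade and a square socket, in another slot. Origin as for the vent key.
- drain_key: Bystander: key of the same size with a green blade and a square socket, in another slot. Origin as for the vent key.
- key_rack: Beech rack fixed to the bench, 44 mm deep (x), 232 long (y); origin under its centre. The barrels stand on its 10 mm base; slots at y = -60, 0, +60 mm between posts 62 mm tall, 30 deep, 32 apart, with 8 mm grooves for the blades' edges. The top 32 mm of each blade is free. A key is clear once raised 52 mm. Which key is where varies.
- air_manifold: Aluminium air manifold fixed to the bench: block 56 x 116 mm on a base plate 90 x 160 mm, top face 52 mm above the bench; a pressure gauge on its -x face, fittings at both ends (to 96 mm from the centre along y), a blue tap lever at the +y end. Origin under its centre.
- vent_valve: Brass hexagonal bonnet of the vent valve on top of the manifold, 40 mm across flats, 18 mm high; origin at the centre of its underside, z up. The D-spindle stands on its axis, the spindle's flat facing the bonnet's -x side, where a white line is inlaid in the bonnet's top. Its yaw differs from the manifold's.
- spindle_tip (a point): Centre of the top of the steel D-spindle, 36 mm above the bonnet's top at rest; axes as the bonnet's. Spindle 18 mm across, flat 3.5 mm from the axis on the -x side, tip chamfered 1 mm. It enters the key's socket with 0.9 mm play to each side, if turned to within about 0.1 rad. Fully home, the tip meets the socket's roof: the key's foot is 22 mm below the tip.
- vent_spindle (a joint): How far the spindle is pressed down, m: 0 at rest, stop at 0.010. The spring takes about 5 N to start and 14 N at the stop (0.9 N per mm); it pushes the spindle back up when released. The spindle does not turn.
- vee_block: Grey steel V-block, 44 x 60 x 42 mm, standing behind the manifold (fixed).
- beech_wedge: Bystander: wooden wedge, 32 x 90 x 22 mm, left of the robot.
- felt_marker: Bystander: white and black marker pen, 135 mm long, in front of the rack.
- mallet: Bystander: rubber mallet with a wooden handle, 264 mm long, at the left.
- iron_head_1: Bystander: black golf iron head, 93 x 125 x 20 mm, right of the manifold.
Mind the look-alikes: they are no part of the job. There is more than one size of the vent_key; the one meant has the size given above.

How it is judged:
On the way, in this order (a step that is already met when the one before it is completed fails the run):
1. the vent key, held in the fingers and upright within 0.35 rad, is drawn up out of its slot: its foot at least 65 mm above the rack's underside (z of vent_key in the frame of key_rack above 0.065 m and angle between vent_key's own z axis and vertical below 0.35 rad and contact force between the fingers and vent_key above 1 N), for 0.1 s.
2. the key is on the D-spindle with the flats matched, the spindle at least 17 mm into the 22 mm socket (z of spindle_tip in the frame of vent_key between 0.017 and 0.026 m and horizontal distance between vent_key and spindle_tip below 0.006 m and angle between the x axis of vent_key and the x axis of spindle_tip, either way round below 0.25 rad), for 0.1 s.
At the end, for the whole second after the job is handed in: The vent key, gripped by the fingers (over 2 N), is home on the D-spindle (at least 19 of 22 mm deep, within 6 mm of the axis, upright within 0.15 rad, flats matched within 0.25 rad) and presses the spindle down by over 5 of its 10 mm with over 4 N through the last second (z of spindle_tip in the frame of vent_key between 0.019 and 0.026 m and horizontal distance between vent_key and spindle_tip below 0.006 m and angle between the x axis of vent_key and the x axis of spindle_tip, either way round below 0.25 rad and angle between vent_key's own z axis and vertical below 0.15 rad and value of joint vent_spindle above 0.005 m and contact force between vent_key and vent_valve above 4 N and contact force between the fingers and vent_key above 2 N); the arm keeps its last pose, push and grip.
It fails at once if one of the other two keys is shifted by more than 15 mm (distance of any of regulator_key, drain_key from where it was at the start of the episode above 0.015 m).
It fails at once if something lying around is shifted by more than 25 mm (distance of any of beech_wedge, felt_marker, mallet, iron_head_1 from where it was at the start of the episode above 0.025 m).
It also fails if it takes over 45 s, if anything falls off the work surface, if the arm or the gripper's body presses on something with over 40 N, if the wrist force passes 120 N, or if a joint passes its speed limit or range.

ROBOT

A 7-joint arm with a two-finger parallel gripper is mounted at the origin on a cart in front of the work surface, level with it; the furniture and walls round the work are solid. World frame = base frame: x ahead of the robot, y to its left, z up, the work surface at z = 0. Lengths are in m, angles in rad, forces in N, time in s.
With the tool pointing down it reaches from about 0.35 to 0.9 m from the base axis. Payload 19.9 kg.
Tool frame: the origin (TCP) lies between the finger pads; the fingertips stand 19 mm ahead of it and the grasp point (between the pads) is the TCP; z points along the fingers, y is the direction in which the jaws open and shut (so a half turn about z gives the same grasp; the last joint's range is limited). The gripper opens to 94 mm and grips with 3 to 60 N. Pads are 16 mm wide; open, the fingers measure 119 mm over their backs; the gripper's body (75 mm by 177 mm) begins 78 mm behind the grasp point.
Start: joints at [1.288, 0.417, -0.01, 1.614, 0.005, 1.111, -0.053], TCP at [0.149, -0.607, 0.224] pointing down, gripper open.
Joint ranges: [-2.81, 2.81], [-0.39, 2.02], [-1.27, 1.25], [0.06, 2.57], [-1.19, 4.33], [0.19, 2], [-2.82, 2.82]. Speed limits (rad/s): [1.89, 1.89, 2.39, 2.39, 3.01, 3.01, 3.01].

INTERFACE

Orientations are given as a 3x3 rotation matrix whose columns are the frame's x, y, z axes.
In Python, from rig import robot gives the robot as it stands. Calls block until the motion is done:
- robot.move_ptp(position, orientation): joint-space move of the TCP to a pose.
- robot.move_linear(position, velocity=0.15, frame=None, threshold=None): straight line of the TCP; frame=None keeps the orientation; velocity is the mean speed in m/s. With threshold (N) it stops when the force on the tool has changed by that much, and returns True; else False.
- robot.goto_joints(angles): joint-space move.
- robot.gripper_to(opening): finger opening in m; the grip force is fixed at half the most; returns when the fingers have stopped.
- robot.pause(seconds).
- robot.ik(position, orientation): joint angles nearest the present ones, or None.
- robot.get_state(): the state.
- robot.grab_frame(name): name is "scene" or "side" or "wrist"; returns the picture (420x560x3 uint8, red, green, blue); there is no depth.
- robot.camera_info(name): a dict with "fx", "fy", "cx", "cy" (pixels), "rvec" (rotation vector, rad) and "tvec" (3), from world to camera coordinates, as OpenCV has them. Camera axes: x right, y down, z forward; pixel columns grow to the right and rows downward; lengths in m; the calibration is good to about 2 mm. A picture is of the moment at which its call begins: read the wrist's pose just before it. camera_info takes no time and is no camera call; for the wrist camera it gives the pose at the moment of the call.
A pose or a line that the arm cannot do raises robot.PlanningError and nothing moves.
- robot.sign_off(): hands the job in, once; it reports no verdict.
The state is a dict: "time": time; "qpos": joint angles; "joint_vel": joint speeds; "effort": joint torques, N m; "ee_pos": TCP position; "tool_rot": TCP orientation; "force": force on the tool from outside, world axes, zero at the start; "moment": the same for the moment, N m; "opening": finger opening in m.
Only numpy, scipy, OpenCV 4.12 (cv2) and the standard library are available. Lean on these libraries where they do the work, as an engineer would, in place of code of your own. Each camera call takes 0.05 s, during which the arm holds its last target.

## Working session

There is one attempt and no reset: what is moved stays moved. The work goes in short steps, each a Python script; the robot and the scene stay as the last script left them, time stands still between calls to the robot, and variables do not carry over. Pictures are saved under pics/ and viewed, and the job is handed in when it is done.

```bash
mkdir -p pics; ls
python3 - <<'E'
from rig import robot
import cv2
for n in ["scene","side","wrist"]:
    im=robot.grab_frame(n); cv2.imwrite(f"pics/{n}0.png",im[:,:,::-1]); print(n,robot.camera_info(n))
print(robot.get_state())
E
```

```text
pics
scene {'fx': 470.1560129416969, 'fy': 470.1560129416969, 'cx': 277.14010792885944, 'cy': 210.45749457515157, 'rvec': array([ 1.18329787, -2.06093729,  1.19204771]), 'tvec': array([0.29206338, 0.30034795, 1.1379952 ])}
side {'fx': 445.96236648634346, 'fy': 445.96236648634346, 'cx': 285.8266153600009, 'cy': 202.29169032667915, 'rvec': array([ 0.90836064, -2.71321392,  0.78250139]), 'tvec': array([0.45749827, 0.30777562, 1.22307388])}
wrist {'fx': 317.1912422332862, 'fy': 317.1912422332862, 'cx': 277.319444236518, 'cy': 208.3736357923207, 'rvec': array([-2.30790188,  1.80824805,  0.23584469]), 'tvec': array([-0.62497663, -0.02489939,  0.39088415])}
{'time': 0.15, 'qpos': array([ 1.28849215,  0.41784654, -0.01029899,  1.61399009,  0.0047024 ,
        1.11068012, -0.05299791]), 'joint_vel': array([-0.00046658, -0.00160857, -0.00029836, -0.00291231,  0.00030805,
        0.00084935, -0.00098419]), 'effort': array([ 4.44903126e-04, -8.51531196e+01,  6.38827924e-01, -4.26136386e+01,
       -4.88161098e-02,  1.71650969e-02,  7.08454445e-05]), 'ee_pos': array([ 0.14898467, -0.60672972,  0.22398221]), 'tool_rot': array([[ 9.71144835e-01,  2.38490301e-01, -2.91550757e-04],
       [ 2.38490466e-01, -9.71144465e-01,  8.52170392e-04],
       [-7.99035309e-05, -8.97112951e-04, -9.99999594e-01]]), 'force': array([ 0.09477966, -0.20853108,  0.71315921]), 'moment': array([0.03612308, 0.02574   , 0.02795973]), 'opening': 0.09385600342709317}
```

View pics/scene0.png

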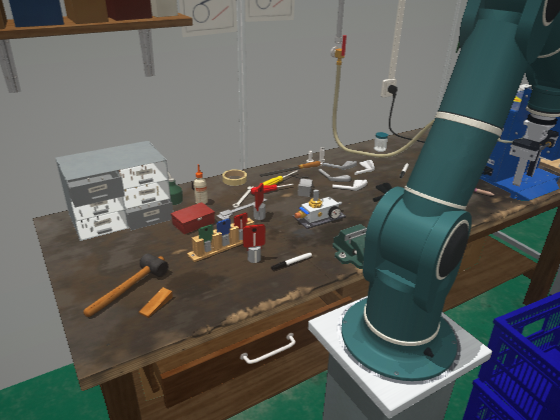

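View pics/side0.png

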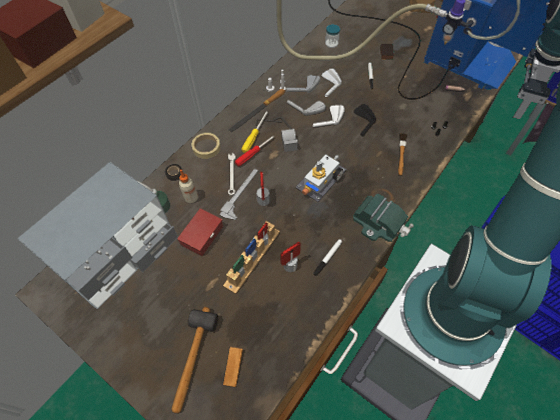

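View pics/wrist0.png

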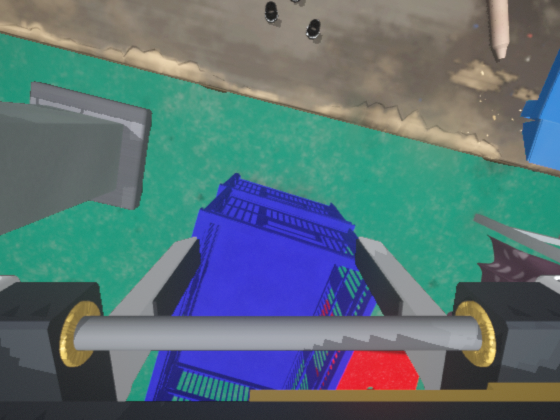

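The red candidates in the side view are the key in the rack at about (264,232), a free-standing one behind it at (262,190), and a free-standing one in front at (291,255). The description says it stands upright in a rack slot, so I choose the one in the rack and check it in a close crop.

```bash
cat > h.py <<'E'
import numpy as np, cv2
from rig import robot
def cam(n):
    c=robot.camera_info(n); K=np.array([[c['fx'],0,c['cx']],[0,c['fy'],c['cy']],[0,0,1]]); return K,cv2.Rodrigues(np.array(c['rvec']))[0],np.array(c['tvec'])
def ray(C,uv):
    K,R,t=C; d=R.T@np.linalg.inv(K)@np.array([uv[0],uv[1],1.]); return -R.T@t,d
def onz(C,uv,z):
    o,d=ray(C,uv); return o+d*(z-o[2])/d[2]
def tri(C1,p1,C2,p2):
    o,d=ray(C1,p1);q,e=ray(C2,p2); s=np.linalg.lstsq(np.c_[d,-e],q-o,rcond=None)[0]
    a=o+d*s[0];b=q+e*s[1]; return (a+b)/2,np.linalg.norm(a-b)
def proj(C,P):
    K,R,t=C; p=K@(R@np.array(P)+t); return p[:2]/p[2]
E
python3 - <<'E'
from h import *
C=cam("side")
for p in [(264,240),(262,200),(291,268),(241,265),(320,175),(317,178),(335,250),(289,137)]: print(p,onz(C,p,0.0).round(3),onz(C,p,.08).round(3))
a=cv2.imread("pics/side0.png")[205:300,210:310]; b=cv2.imread("pics/scene0.png")[190:270,180:290];c=cv2.imread("pics/side0.png")[140:210,280:370]
cv2.imwrite("pics/c1.png",np.hstack([cv2.resize(x,(400,400),interpolation=cv2.INTER_CUBIC) for x in (a,c)]))
cv2.imwrite("pics/c2.png",cv2.resize(b,None,fx=6,fy=6,interpolation=cv2.INTER_CUBIC))
E
```

```text
(264, 240) [0.556 0.132 0.   ] [0.527 0.163 0.08 ]
(262, 200) [0.65  0.024 0.   ] [0.615 0.062 0.08 ]
(291, 268) [ 0.436  0.156 -0.   ] [0.416 0.185 0.08 ]
(241, 265) [0.558 0.237 0.   ] [0.53 0.26 0.08]
(320, 175) [ 0.558 -0.168  0.   ] [ 0.53  -0.117  0.08 ]
(317, 178) [ 0.559 -0.152  0.   ] [ 0.53  -0.103  0.08 ]
(335, 250) [0.366 0.031 0.   ] [0.351 0.068 0.08 ]
(289, 137) [ 0.738 -0.237  0.   ] [ 0.697 -0.182  0.08 ]
```

View pics/c1.png

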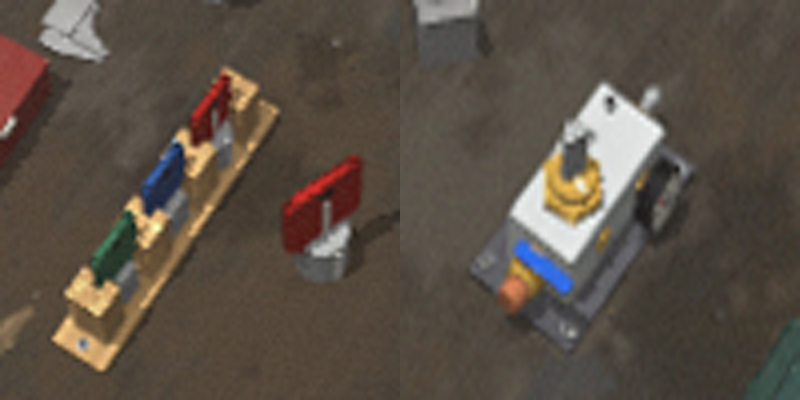

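View pics/c2.png

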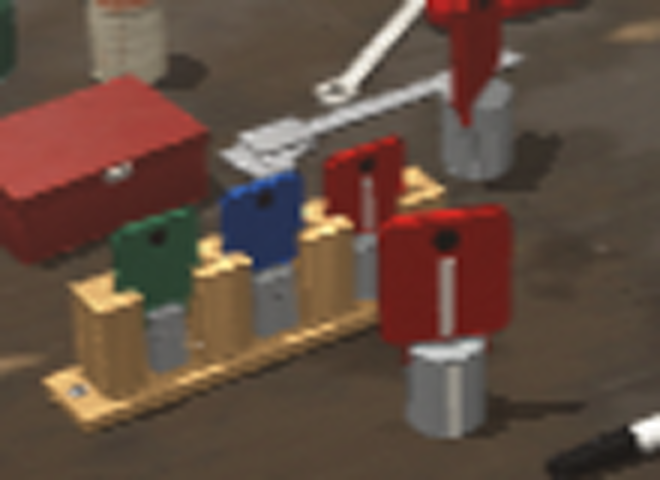

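Run:
```python
from h import *
K,R,t=cam("wrist"); s=robot.get_state(); T=s['tool_rot']
print("cam in tool",T.T@(-R.T@t-s['ee_pos']), "cam z",T.T@R[2], "camx",T.T@R[0])
for yaw in [0,np.pi]:
    c,sn=np.cos(yaw),np.sin(yaw)
    # tool y = (c,s)
    y=np.array([c,sn,0]);z=np.array([0,0,-1.]);x=np.cross(y,z)
    M=np.c_[x,y,z]
    for p in [(0.5,0.15,.35),(.53,.16,.08),(.55,-.1,.2)]: print(yaw,p,robot.ik(p,M))
```

```text
cam in tool [ 0.07536169  0.00093174 -0.15899462] cam z [-0.2535592  -0.00124802  0.96731907] camx [4.85841696e-04 9.99998877e-01 1.41753722e-03]
0 (0.5, 0.15, 0.35) [ 0.64544413  0.32807246 -1.22972838  1.67042339  0.31520466  1.36800599
 -0.63221617]
0 (0.53, 0.16, 0.08) [ 0.41625017  0.72617819 -1.03033595  1.8827039   0.75359509  0.98288076
 -0.95812748]
0 (0.55, -0.1, 0.2) [ 0.64072313  0.39319043 -0.64590274  1.78897058  0.26929596  1.04877339
 -0.10423976]
3.141592653589793 (0.5, 0.15, 0.35) [ 0.55610089  0.27087597 -1.08551825  1.67218272  0.24517129  1.34724589
  2.57224869]
3.141592653589793 (0.53, 0.16, 0.08) [ 0.44841262  0.76215476 -1.08696626  1.88186855  0.80279513  1.01551698
  2.14782558]
3.141592653589793 (0.55, -0.1, 0.2) [-0.68024626  0.53899195  1.08608269  1.83095607 -0.53412459  1.10192575
 -2.54024104]
```

```bash
cat >> h.py <<'E'
def M(yaw):
    y=np.array([np.cos(yaw),np.sin(yaw),0]);z=np.array([0,0,-1.]);return np.c_[np.cross(y,z),y,z]
def snap(n,f):
    C=cam(n); im=robot.grab_frame(n)[:,:,::-1]; cv2.imwrite("pics/"+f,im); np.savez("pics/"+f+".npz",K=C[0],R=C[1],t=C[2]); return C,im
def load(f):
    d=np.load("pics/"+f+".npz"); return d['K'],d['R'],d['t']
E
python3 - <<'E'
from h import *
robot.goto_joints([-0.0,0.417,0,1.614,0,1.111,0])
robot.move_ptp([0.52,-0.13,0.30],M(0)); print(robot.get_state()['qpos'])
robot.pause(.2);snap("wrist","wm.png")
robot.move_ptp([0.53,0.15,0.30],M(0)); print(robot.get_state()['qpos'],robot.get_state()['time'])
robot.pause(.2);snap("wrist","wr.png")
E
```

```text
[ 0.15268462  0.19148571  0.04066435  1.74284365 -0.00847384  1.20679856
  0.19506762]
[-0.20437049  0.22506416 -0.14773408  1.70286118  0.0355725   1.21636318
 -0.36241979] 4.8167
```

View pics/wm.png

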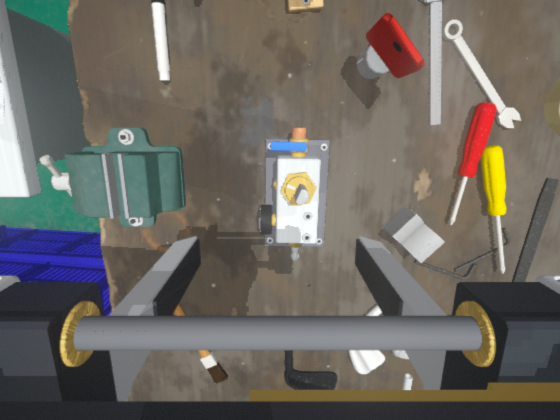

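View pics/wr.png

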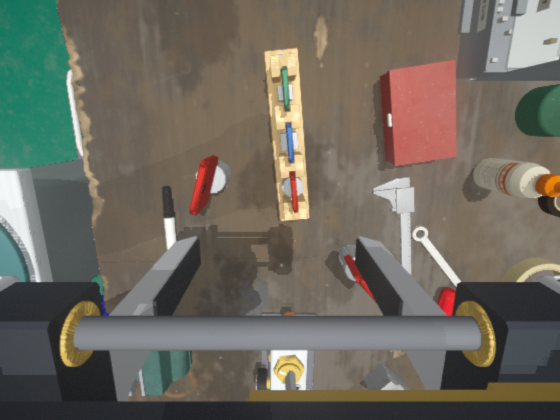

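Run:
```python
from h import *
a=cv2.imread("pics/wr.png")[40:230,250:325]; b=cv2.imread("pics/wm.png")[120:255,245:340]
cv2.imwrite("pics/c3.png",cv2.resize(a,None,fx=3,fy=3,interpolation=cv2.INTER_CUBIC))
cv2.imwrite("pics/c4.png",cv2.resize(b,None,fx=4,fy=4,interpolation=cv2.INTER_CUBIC))
C=load("wr.png"); im=cv2.imread("pics/wr.png").astype(int); B,G,R=im[...,0],im[...,1],im[...,2]
sub=np.zeros(R.shape,bool); sub[45:225,260:312]=1
for n,m in dict(r=(R>2*G)&(R>2*B)&(R>70),b=(B>1.5*R)&(B>60),g=(G>1.4*R)&(G>1.2*B)&(G>40)).items():
    m=m&sub; ys,xs=np.where(m); 
    if n=='r': mm=m
    r=cv2.minAreaRect(np.c_[xs,ys].astype(np.float32)); print(n,m.sum(),r)
    for P in cv2.boxPoints(r): print("   ",P.round(1),onz(C,P,.094).round(4))
```

```text
r 173 ((293.4634094238281, 191.54293823242188), (39.35426712036133, 4.58535099029541), 85.42607879638672)
    [289.6 172.1] [0.5465 0.1698 0.094 ]
    [294.2 171.7] [0.5518 0.1703 0.094 ]
    [297.3 211. ] [0.5561 0.1233 0.094 ]
    [292.7 211.3] [0.5507 0.1229 0.094 ]
b 178 ((289.71380615234375, 142.06553649902344), (38.283966064453125, 4.899683952331543), 85.2363510131836)
    [285.7 123.2] [0.5417 0.2244 0.094 ]
    [290.6 122.8] [0.5471 0.2248 0.094 ]
    [293.7 160.9] [0.5512 0.1827 0.094 ]
    [288.9 161.3] [0.5456 0.1822 0.094 ]
g 167 ((285.3758850097656, 87.01034545898438), (40.27705764770508, 4.733592510223389), 85.2363510131836)
    [281.3  67.1] [0.5368 0.2821 0.094 ]
    [286.1  66.7] [0.5418 0.2825 0.094 ]
    [289.4 106.9] [0.5457 0.2417 0.094 ]
    [284.7 107.3] [0.5405 0.2413 0.094 ]
```

View pics/c3.png

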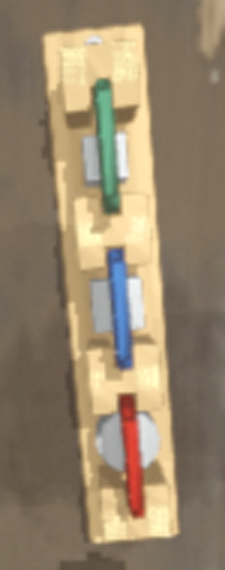

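View pics/c4.png

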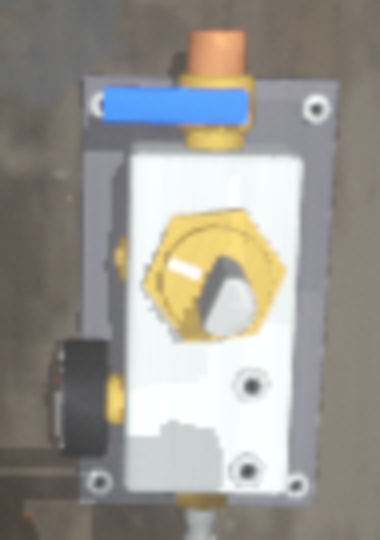

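The rack key is red, carries the round barrel top and stands in the slot at the −y end, with its blade centre at pixel (293,192). The blue and green keys are at (290,142) and (285,87). The white line on the bonnet is at about (292,187) in the other view. I'll take a close look from directly above the spindle.

Run:
```python
from h import *
C=load("wm.png"); p=onz(C,(245+229/4,120+305/4),.106); print(p, onz(C,(245+213/4,120+275/4),.07))
robot.move_ptp([p[0],p[1]-.075,0.30],M(0)); robot.move_linear([p[0],p[1]-.075,.19])
robot.pause(.3);C,im=snap("wrist","ws.png"); print(proj(C,p),robot.get_state()['time'])
u,v=proj(C,p).astype(int)
cv2.imwrite("pics/c5.png",cv2.resize(im[max(0,v-45):v+45,u-50:u+50],None,fx=6,fy=6,interpolation=cv2.INTER_CUBIC)); print(u-50,max(0,v-45))
```

```text
[ 0.55044368 -0.13373882  0.106     ] [ 0.54814275 -0.13213134  0.07      ]
[274.43350501 122.89355721] 7.65
224 77
```

View pics/c5.png

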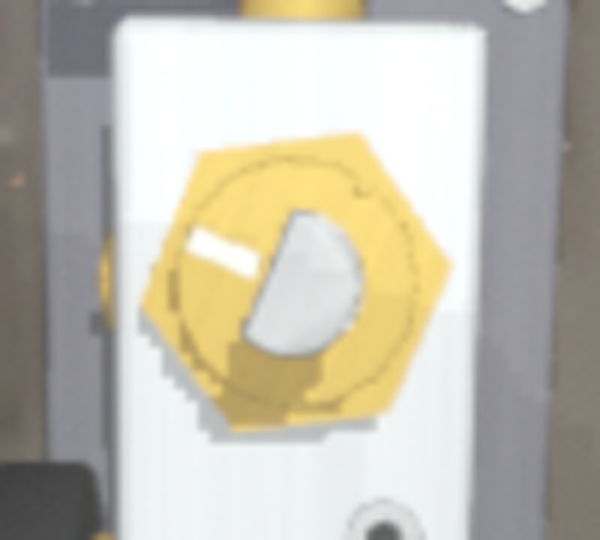

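Run:
```python
from h import *
C=load("ws.png")
f=lambda p,z: onz(C,(224+(p[0]-2.5)/6,77+(p[1]-2.5)/6),z)
H=np.array([f(p,.07) for p in [(203,152),(361,133),(452,266),(390,410),(233,432),(141,300)]])
c=H.mean(0); d=H[:,:2]-c[:2]; a=np.arctan2(d[:,1],d[:,0]); print("hex",c,np.linalg.norm(d,axis=1), (a-np.pi/6+np.pi/6)%(np.pi/3)-np.pi/6 -np.pi/6)
im=cv2.imread("pics/ws.png"); hsv=cv2.cvtColor(im,cv2.COLOR_BGR2HSV)
m=((hsv[...,1]<60)&(hsv[...,2]>110)).astype(np.uint8); u0,v0=np.round((224+305/6,77+285/6)).astype(int)
roi=np.zeros_like(m); cv2.circle(roi,(u0,v0),16,1,-1); m&=roi
n,l,s,_=cv2.connectedComponentsWithStats(m); k=l[v0,u0]; print(s[k])
ct=max(cv2.findContours((l==k).astype(np.uint8),0,cv2.CHAIN_APPROX_NONE)[0],key=len)[:,0]
print(cv2.minAreaRect(ct))
P=[(294,210),(330,217),(356,248),(364,285),(350,320),(325,345),(290,355),(262,345)]
W=np.array([f(p,.106) for p in P]); A=np.c_[2*W[:,:2],np.ones(len(W))]; s=np.linalg.lstsq(A,(W[:,:2]**2).sum(1),rcond=None)[0]
print("D",s[:2],np.sqrt(s[2]+s[0]**2+s[1]**2))
for q,r,z in [((294,210),(247,332),.106),((258,268),(190,240),.07)]:
    e=f(q,z)-f(r,z); print(np.arctan2(e[1],e[0]))
```

```text
hex [ 0.54897381 -0.13429498  0.07      ] [0.02202706 0.02220753 0.02213556 0.02210839 0.02269149 0.02225028] [-0.93860847 -0.94160271 -0.93617369 -0.91906178 -0.94443443 -0.94682641]
[264 112  21  25 342]
((275.6272277832031, 125.09467315673828), (16.307695388793945, 24.15384864807129), 22.61986541748047)
D [ 0.54899759 -0.13416631] 0.008652564785463382
1.1854125806526383
-0.3786916890863929
```

The flat sits on the white-line side at bonnet yaw ≈ −0.39, and the spindle axis is at (0.549, −0.134). Hexagon and D agree to about 0.1 mm. Next is the same straight-down view over the red key.

Run:
```python
from h import *
p=np.array([.5513,.1466,.094])
robot.move_linear([.549,-.21,.28],velocity=.25)
robot.move_ptp([p[0],p[1]-.075,0.28],M(0)); robot.move_linear([p[0],p[1]-.075,.19])
robot.pause(.3);C,im=snap("wrist","wk.png"); print(proj(C,p),robot.get_state()['time'])
u,v=proj(C,p).astype(int)
cv2.imwrite("pics/c6.png",cv2.resize(im[max(0,v-45):v+45,u-50:u+50],None,fx=6,fy=6,interpolation=cv2.INTER_CUBIC)); print(u-50,max(0,v-45))
im=im.astype(int);B,G,R=im[...,0],im[...,1],im[...,2]
m=(R>2*G)&(R>2*B)&(R>60); s=np.zeros_like(m); s[v-45:v+45,u-20:u+20]=1; ys,xs=np.where(m&s)
r=cv2.minAreaRect(np.c_[xs,ys].astype(np.float32)); print(r)
for P in cv2.boxPoints(r): print(onz(C,P,.094).round(4))
print("c",onz(C,r[0],.094))
```

```text
[274.47271195 123.17574466] 10.35
224 78
((275.67236328125, 127.98595428466797), (56.54659652709961, 6.712366104125977), 85.33314514160156)
[0.5479 0.1637 0.094 ]
[0.553  0.1641 0.094 ]
[0.5567 0.1214 0.094 ]
[0.5514 0.1209 0.094 ]
c [0.55223044 0.14297227 0.094     ]
```

View pics/c6.png

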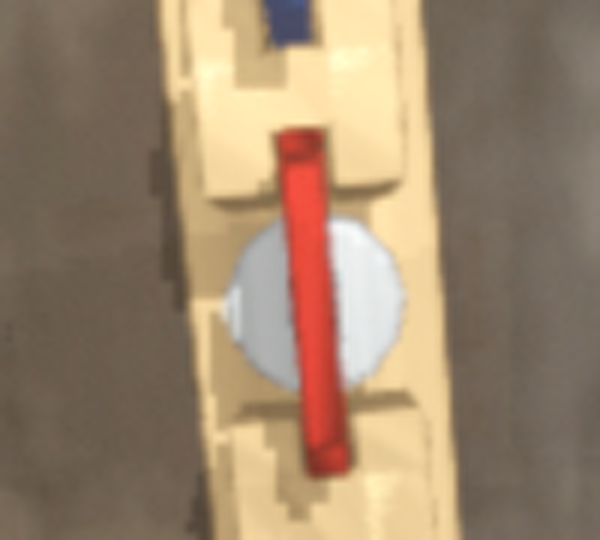

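Run:
```python
from h import *
robot.gripper_to(.05)
x,y=.5522,.1430
robot.move_ptp([x,y,.17],M(.087)); robot.move_linear([x,y,.077],velocity=.08)
robot.gripper_to(0.0); s=robot.get_state(); print(s['opening'],s['force'],s['ee_pos'],s['time'])
snap("side","sg.png")
if s['opening']>.004:
    robot.move_linear([x,y,.10],velocity=.06); s=robot.get_state(); print(s['opening'],s['force'])
    robot.move_linear([x,y,.225],velocity=.12); robot.pause(.2); s=robot.get_state(); print(s['opening'],s['force'],s['ee_pos'],s['time'])
C,im=snap("scene","sc1.png");C2,im2=snap("side","sd1.png");snap("wrist","w1.png")
u,v=proj(C,[x,y,.2]).astype(int);u2,v2=proj(C2,[x,y,.2]).astype(int);print(u,v,u2,v2)
cv2.imwrite("pics/c7.png",np.hstack([cv2.resize(a[v_-50:v_+50,u_-50:u_+50],(400,400),interpolation=cv2.INTER_CUBIC) for a,u_,v_ in((im,u,v),(im2,u2,v2))]))
```

```text
0.005854466817087186 [-3.98734664 -1.06371084  2.26853244] [0.55162385 0.14292957 0.07681589] 13.6417
0.005991718507349583 [ 0.24097133  0.50163324 -1.51318463]
0.005928759973989719 [-0.39517355  1.14097024 -0.88855017] [0.55202235 0.14294337 0.22447941] 15.6167
239 182 259 208
```

View pics/c7.png

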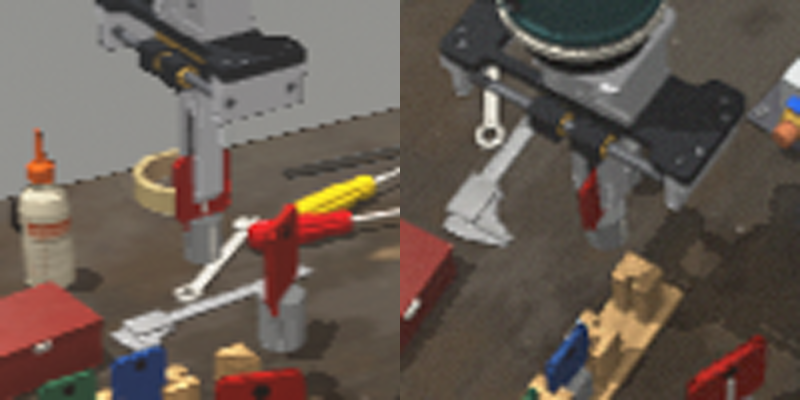

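View pics/w1.png

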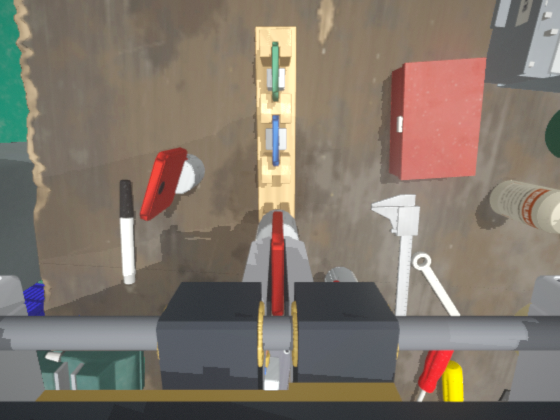

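Run:
```python
from h import *
C=load("w1.png"); s=robot.get_state(); T=s['tool_rot'];p=s['ee_pos']
for e in (.023,.020): print(proj(C,p+T@[e,0,-.0172]))
im=cv2.imread("pics/w1.png").astype(int); B,G,R=im[...,0],im[...,1],im[...,2]
m=(R>2*G)&(R>2*B)&(R>60); m[:,:255]=0;m[:,300:]=0; ys,xs=np.where(m); print(ys.min(),xs[ys<ys.min()+4].mean(), xs[(ys>260)&(ys<270)].mean())
x,y=.5490,-.1342
robot.move_ptp([x,y,.225],M(-.395)); robot.move_linear([x,y,.190],velocity=.1); robot.pause(.3)
s=robot.get_state(); print(s['ee_pos'],s['force'],s['opening'],s['time'])
C,im=snap("scene","sc2.png");C2,im2=snap("side","sd2.png")
for n,c in (("scene",C),("side",C2)): print(n,proj(c,[x,y,.106]),proj(c,[x,y,.19-.0668]))
u,v=proj(C,[x,y,.12]).astype(int);u2,v2=proj(C2,[x,y,.12]).astype(int);print(u,v,u2,v2)
cv2.imwrite("pics/c8.png",np.hstack([cv2.resize(a[v_-40:v_+40,u_-40:u_+40],(400,400),interpolation=cv2.INTER_CUBIC) for a,u_,v_ in((im,u,v),(im2,u2,v2))]))
```

```text
[273.53556987 235.07384161]
[273.55132132 241.05663504]
212 277.1212121212121 277.5
[ 0.54921617 -0.13422473  0.19045376] [ 0.13148778  0.78431635 -1.48441681] 0.005653448473777699 17.6417
scene [315.96167544 190.09140542] [316.26708217 185.44952493]
side [318.45661435 163.35357564] [318.81278346 159.91295098]
316 186 318 160
```

View pics/c8.png

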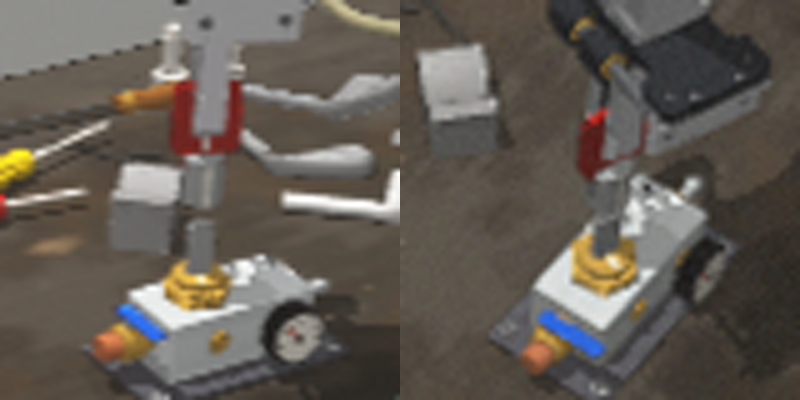

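Run:
```python
from h import *
C=load("w1.png"); T=M(.087);p=np.array([.5520,.1429,.2245])
for z in (-.0172,0,.0328): print(z,proj(C,p+T@[.023,0,z]))
im=cv2.imread("pics/w1.png")
C3,w2=snap("wrist","w2.png")
cv2.imwrite("pics/c9.png",np.hstack([cv2.resize(im[190:310,230:330],(500,600),interpolation=cv2.INTER_CUBIC)]))
s=robot.get_state(); print([proj(C3,s['ee_pos']+s['tool_rot']@[.023,0,z]) for z in (-.0172,.0328)],proj(C3,[.549,-.1342,.07]))
```

```text
-0.0172 [273.17976634 235.02102162]
0 [273.5873679  224.08071572]
0.0328 [274.17517308 208.30362106]
[array([273.35067005, 236.76340485]), array([274.31788643, 209.64918134])] [275.13967536 209.44513946]
```

View pics/c9.png

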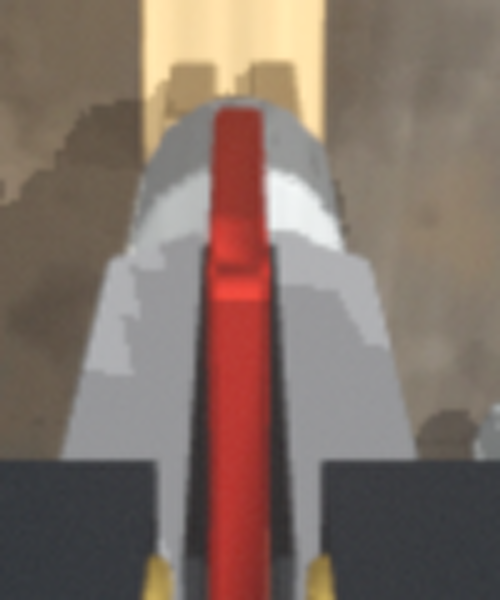

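View pics/w2.png

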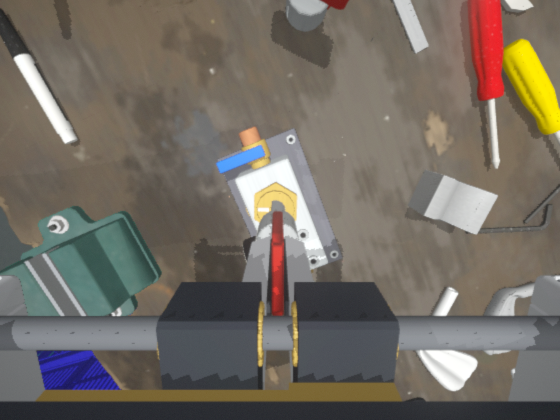

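The held blade shows the wrist camera reads about 2 mm too far along +x: the offset is 3.4–4.6 px and scales with 1/depth, so it's a pure translation. I'll correct the spindle x by −2 mm and try a guarded insertion.

Run:
```python
from h import *
x,y=.5470,-.1342
robot.move_linear([x,y,.180],velocity=.08)
f0=robot.get_state()['force']
hit=robot.move_linear([x,y,.158],velocity=.04,threshold=4)
s=robot.get_state(); print(hit,s['ee_pos'],s['force']-f0,s['moment'],s['opening'],s['time'])
snap("side","sd3.png")
C,im=snap("scene","sc3.png");u,v=proj(C,[x,y,.12]).astype(int)
C2,im2=snap("side","sd3.png");u2,v2=proj(C2,[x,y,.12]).astype(int)
cv2.imwrite("pics/c10.png",np.hstack([cv2.resize(a[v_-40:v_+40,u_-40:u_+40],(400,400),interpolation=cv2.INTER_CUBIC) for a,u_,v_ in((im,u,v),(im2,u2,v2))]))
```

```text
False [ 0.54706164 -0.13422251  0.15804172] [-1.35257615  0.56484271 -0.74540289] [-0.06512766 -0.01964917 -0.0280913 ] 0.005790076647590561 18.7667
```

View pics/c10.png

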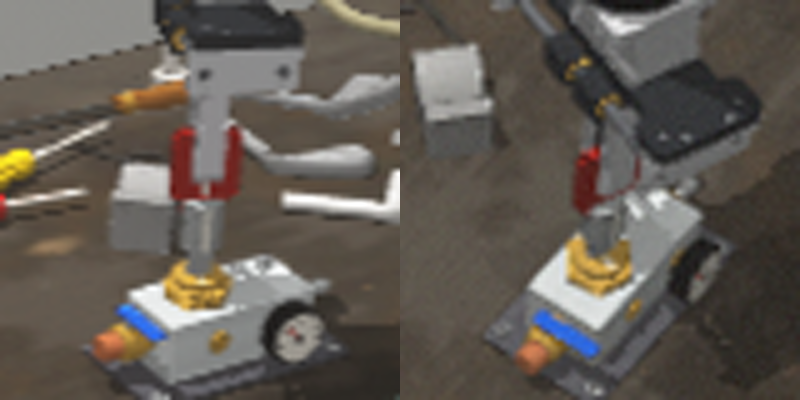

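Run:
```python
from h import *
x,y=.5470,-.1342
f0=robot.get_state()['force']
for z in (.153,.150,.148,.146,.144,.1425):
    robot.move_linear([x,y,z],velocity=.03); robot.pause(.15); s=robot.get_state(); print(z,s['ee_pos'].round(4),(s['force']-f0).round(1),s['opening'].round(4),round(s['time'],2))
    if (s['force']-f0)[2]>16: break
```

```text
Traceback (most recent call last):
AttributeError: 'float' object has no attribute 'round'
```

Run:
```python
from h import *
x,y=.5470,-.1342
s=robot.get_state(); print(s['ee_pos'],s['force'])
for z in (.150,.148,.146,.144,.1425):
    robot.move_linear([x,y,z],velocity=.03); robot.pause(.15); s=robot.get_state(); print(z,s['ee_pos'].round(4),s['force'].round(1),s['moment'].round(2),s['opening'],s['time'])
    if s['force'][2]>15: break
```

```text
[ 0.54704204 -0.13419948  0.15302842] [ 0.70442801  0.35537837 -1.27004977]
0.15 [ 0.5473 -0.1343  0.1503] [1.3 0.3 3.7] [-0.21 -0.59  0.04] 0.005901049492868173 19.7833
0.148 [ 0.5473 -0.1343  0.1482] [ 3.1 -0.8  6.1] [-0.18 -0.7   0.01] 0.005797859197856546 20.1833
0.146 [ 0.5473 -0.1343  0.1463] [ 1.7 -0.4  6.3] [-0.18 -0.49  0.01] 0.005781786269740769 20.5833
0.144 [ 0.5474 -0.1343  0.1444] [ 0.3 -0.1  8.2] [-0.18 -0.29 -0.04] 0.0061186830750432075 20.9833
0.1425 [ 0.5474 -0.1343  0.143 ] [ 0.5 -0.2 10.4] [-0.09 -0.19  0.01] 0.005208459615781291 21.3833
```

Run:
```python
from h import *
robot.pause(.5); s=robot.get_state(); print(s['ee_pos'],s['force'],s['opening'],s['time'])
x,y=.547,-.1342
C,im=snap("scene","sc4.png");u,v=proj(C,[x,y,.11]).astype(int)
C2,im2=snap("side","sd4.png");u2,v2=proj(C2,[x,y,.11]).astype(int)
cv2.imwrite("pics/c11.png",np.hstack([cv2.resize(a[v_-40:v_+40,u_-40:u_+40],(400,400),interpolation=cv2.INTER_CUBIC) for a,u_,v_ in((im,u,v),(im2,u2,v2))]))
```

```text
[ 0.54739168 -0.13425162  0.14300035] [ 0.54948491 -0.34836554 10.72531104] 0.0063446691046899735 21.8833
```

View pics/c11.png

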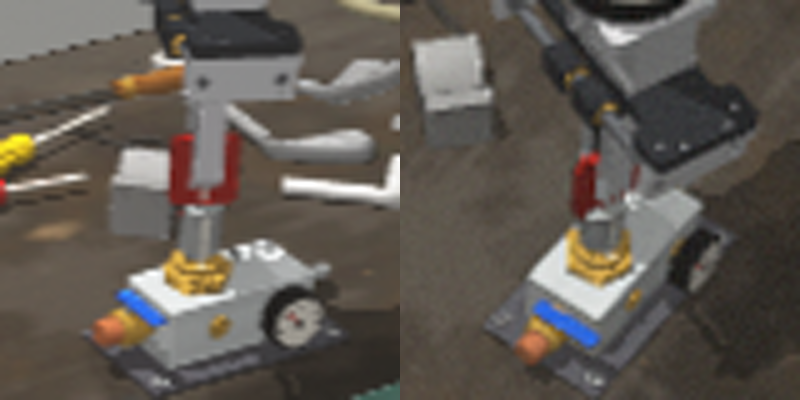

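View pics/sd4.png

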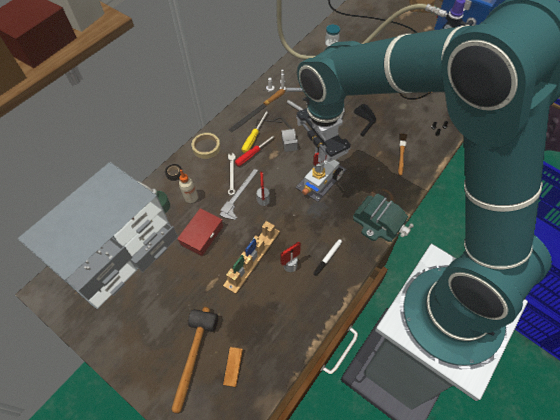

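The key sits upright on the spindle with its foot just above the bonnet. The other keys and the bystanders are unmoved, and the force is steady. Handing in.

Run:
```python
from rig import robot
print(robot.sign_off())
```

```text
the job is handed in; nothing more can be done
None
```

I drew the red vent key straight up out of the rack's −y end slot and turned it about −0.48 rad to match the spindle's flat. I then pushed it home and held the spindle down. The job was handed in at about 22 s, still gripping; the hand-in gives no verdict.

- **Press depth:** the last push was steady at about 11–12 N. The tool had gone about 7.8 mm below first contact, and the force matches roughly 7–8 mm of spindle travel, past the 5 mm needed.
- **Fit:** the key was upright on the spindle, the sideways force was under 1 N and the fingers closed on about 6 mm (the blade's thickness). I saw no slip in the grip.
- **Surroundings:** in the last side view the other two keys and the things lying around looked unmoved. I judged this by eye and did not measure it.
- **Disagreements:**
  - The first, slanted wrist view put the key's y about 3.5 mm away from the straight-down view. I used the straight-down one.
  - The wrist camera read about 2 mm too far in x, measured against the held blade. I corrected the spindle position by that amount and the first insertion went in.

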